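# Move the push-fit spout from the empty keg to the fresh one

## Robot

A 6-joint arm with a two-finger parallel gripper is mounted at the origin on the work surface; the furniture and walls round the work are solid. World frame = base frame: x ahead of the robot, y to its left, z up, the work surface at z = 0. Lengths are in mm, angles in rad, forces in N, time in s.
With the tool pointing down it reaches from about 400 to 925 mm from the base axis. Payload 12.5 kg.
Tool frame: the origin (TCP) lies midway between the tips of the shut fingers; the grasp point (between the pads) lies 19 mm behind it (env.pinch_z is the z of the grasp point in the tool frame, in mm); z points along the fingers, y is the line along which they close (so a half turn about z gives the same grasp; the last joint's range is limited). The gripper opens to 95 mm and grips with 3 to 60 N. Pads are 20 mm wide; open, the fingers measure 119 mm over their backs; the gripper's body (75 mm by 180 mm) begins 59 mm behind the grasp point.
Start: joints at [1.139, 0.491, 1.559, -0, 1.092, -0.106], TCP at [200.025, 592.146, 214.661] pointing down, gripper open.
Joint ranges: [-3.1, 3.1], [-0.84, 2.19], [0.05, 2.79], [-1.13, 4.28], [0.06, 2.93], [-2.69, 2.69]. Speed limits (rad/s): [2.22, 2.22, 2.79, 3.14, 3.14, 3.14].

## Interface

Orientations are given as [roll, pitch, yaw] about the fixed x, y, z axes, in that order (R = Rz(yaw) Ry(pitch) Rx(roll)).
In Python, from cell import env, eyes gives the robot as it stands.
- The arm moves only by the shell command python3 -m inch 'ROWS'. ROWS is JSON, a list of rows, each a list of 3 entries, a list of its own where there are three numbers: the shift along the tool's x, y, z in units of 60 mm (1.0 is 60 mm), then the turn about the tool's z in units of 5 degrees (1.0 is 5 degrees), then the closure, from -1 (fully open) to 1 (shut). In form: [[[tx, ty, tz], turn, claw], ...]. A call has exactly 10 rows; each row shifts and turns the commanded pose from where the row before left it, along the tool's axes as they then stand; what a row does not reach is not made up. A row lasts 1/8 s, in which the tool goes at most 62.5 mm and 10.7 degrees, less where a joint would pass 70% of its speed; a pose out of reach is approached as far as the arm can. A call is refused whole if a number of a shift passes 1 or a number of a turn 1, either way. A call with a gripper value outside its range is refused whole. The fingers move at their own pace and stop on an object; the grip force is fixed at half the most. Time passes only in rows, so rows that do not move let the fingers close, or fill a call up. It gives the time, the measured TCP pose, the force, the opening and the grip force at its end, in the units of the state.
- env.state(): the state, without advancing time (a new reading comes with each control period).
- eyes.read_camera(name): name is "scene" or "side" or "wrist"; returns a dict with "pixels" (480x640x3 uint8, red, green, blue), "fx", "fy", "cx", "cy" (pixels), "distortion" ([k1, k2, p1, p2, k3] as OpenCV has them; the pictures are not rectified), "extrinsics" (4x4, takes a point from world to camera coordinates). Camera axes: x right, y down, z forward; pixel columns grow to the right and rows downward; lengths in mm; the calibration is good to about 2 mm. A picture is of the moment at which its call begins. There is no depth.
- env.job_done(): hands the job in; it is judged then, once.
Trained networks look in a picture, given as the dict that the camera call returned (one of the last four; its "shot" number tells which), for a name from the list of things; names that differ only in an ending like _2 or _b are one class to them, and where a whole thing is asked for, a point or a joint stands for the part that bears it (a point fixed in the world has none). Each returns a list of dicts, best first, with "score" (0 to 1); they miss things now and then, are a little off and sometimes report something else, mostly with a low value. They report only what shows in the picture. A call takes as long as a camera call. They do not tell look-alikes from the thing itself.
- eyes.boxes_of(name, picture): "centre" ([row, column] in pixels, amid what is visible of it).
- eyes.cut_out(name, picture): "mask" (480x640 bool, what is visible of it) and "centre" ([row, column] in pixels, amid what is visible of it).
- eyes.spot_point(name, picture): "centre" ([row, column] in pixels: a listed point, or the origin of a listed thing).
The state is a dict: "t": time; "joints": joint angles; "qvel": joint speeds; "tau": joint torques, N m; "eef_pos": TCP position; "tcp_rot": TCP orientation; "ft_force": force on the tool from outside, world axes, zero at the start; "moment": the same for the moment, N m; "opening": opening from 0.0 (shut) to 1.0 (fully open); "grip_force": force on a finger pad.
Only numpy, scipy, OpenCV 4.12 (cv2) and the standard library are available. Lean on these libraries where they do the work, as an engineer would, in place of code of your own. Each camera call takes 0.05 s, during which the arm holds its last target. There are 200 camera calls.

## Task

The keg with the swan-neck spout on it has run dry. Hold its release ring down with the fingertips and draw the spout straight out, then push it gently but fully home in the neck of the other keg until that keg's ring springs back up, with the nozzle over that keg's drip tray, and give it a light tug upward of about 10 N to check that it has locked before you let go. Do not force the fittings or drop the spout, and leave the other things on the table where they are.

Things in the scene. Friction and masses are not known exactly. Their poses are not given: they have to be found in the camera images.
- spout: Rigid swan-neck spout of 14 mm steel tube, about 150 g, locked in keg_a. Origin: tip of its plug; z up the stem; it bends over to its own -x. Above the tip: cone 12 to 18 mm wide up to 6 mm, nose 18 mm wide to 26 mm, groove 12 mm wide to 34 mm, 18 mm wide to 47 mm, then bare 14 mm stem to 84 mm; top of the bend 109 mm. Turns freely in a neck. Seated, its tip is 41 mm below the port point.
- stem (a point): Middle of the bare straight stem, on its axis, 70 mm above the plug's tip: 14 mm thick, to be gripped across, with the fingers either side of the bent-over neck. When seated, 28 mm of straight stem stand free between the raised release ring and the bend; fingertips less than 56 mm above the plug's tip would then hold the ring down. Let go half out of a neck, it stands there, leaning a few degrees.
- nozzle (a point): Centre of the black outlet at the spout's free end: 98 mm from the stem's axis towards the spout's own -x, 32 mm above its tip.
- keg_a: The empty keg: the one whose neck holds the spout at the start. Steel drinks keg, 100 mm wide, on a pale board (216 x 126 x 14 mm) with a drip tray; it cannot move. Origin: on its axis, at table level, z up; its own -x points from the keg to its drip tray. Lid 138 mm high, top of the neck 180 mm. A black shut-off lever, 155 to 165 mm high, sits on the neck.
- keg_a_port (a point): Middle of the empty keg's screw lid, at the height of the neck's top face, 180 mm above the table, axes as the keg's. Its neck, a push-fit fitting just like the fresh keg's (see keg_b_port), stands 9 mm off towards the keg's +x. Locked, the spout has 1 mm of play up and down and cannot be pulled out; over 60 N between spout and keg (all contacts added, so also by wedging it askew) ruins a fitting.
- collar_a (a joint): Travel of the grey release ring on the empty keg's neck, in m: 0 up, 0.008 fully down. Ring 48 mm outside, 22 mm inside, flat top 14.5 mm above the port point when up. Spring: 5 N to start, 9 N when down, then a hard stop; over 30 N ruins it. The pawls move with it and free the plug from 5.5 mm down; hold it there while the plug starts upward (about 2 mm).
- keg_b: The fresh keg: its neck is open at the start. Steel drinks keg, 100 mm wide, on a pale board (216 x 126 x 14 mm) with a drip tray; it cannot move. Origin: on its axis, at table level, z up; its own -x points from the keg to its drip tray. Lid 138 mm high, top of the neck 180 mm. A black shut-off lever, 155 to 165 mm high, sits on the neck.
- keg_b_port (a point): The same point of the fresh keg; but its neck stands 9 mm off in an unmeasured direction, as its lid is screwed (the black lever points that way): feel for it. Neck 35 mm wide; bore 18.8 mm wide, 41 mm deep to the seat. Three pawls 10 to 14 mm down reach in; the plug spreads them with 5 to 10 N and they snap shut over its nose when its tip is 1 mm off the seat.
- collar_b (a joint): The same for the fresh keg: ring like collar_a, 0 up, 0.008 fully down. While the plug passes the pawls they draw the ring 3 to 4 mm down; it springs back up to 0 when the lock has closed. It need not be touched.
- keg_b_tray (a point): Centre of the top of the fresh keg's drip tray, 103 mm from the keg's axis towards the keg's -x, 22 mm above the table. The tray is 84 mm (x) by 106 mm (y), axes as the keg's.
- shot_glass: Shot glass, 49 mm wide, 59 mm high, standing on the empty keg's drip tray. Origin: centre of its underside.
- tumbler: Clear stemless tumbler, 84 mm wide, 85 mm high, standing on the fresh keg's drip tray. Origin: centre of its underside.
- jigger: Steel double jigger, 44 mm wide, 84 mm high, standing on the table. Origin: centre of its underside.
- lime: A lime, about 50 mm, lying on the table. Origin: underside.
- salt_shaker: Salt shaker, 44 mm wide, 90 mm high, at the back. Origin: centre of its underside.
- chilli_sauce: Slim sauce bottle, 45 mm wide, 193 mm high, at the back. Origin: centre of its underside.
Things that resemble listed ones, but are neither listed nor needed, are in the scene too. What is meant by the spout is not orange, and is the larger of those in its own colour.

How it is judged (in metres and radians):
On the way, in this order (a step that is already met when the one before it is completed fails the run):
1. the spout is drawn clear out of the empty keg's neck (z of spout in the frame of keg_a_port above 0.02 m), for 0.1 s.
2. the spout is pushed fully home onto the seat in the fresh keg's neck and its release ring has sprung back up (z of spout in the frame of keg_b_port below -0.0407 m and horizontal distance between spout and keg_b_port below 0.012 m and value of joint collar_b below 0.0015 m), for 0.1 s.
3. the spout, held in the fingers, is pulled up to the end of its 1 mm of play and tugged against the closed lock with at least 7 N (horizontal distance between spout and keg_b_port below 0.012 m and value of joint collar_b below 0.0015 m and z of spout in the frame of keg_b_port between -0.0403 and -0.0385 m and contact force between spout and keg_b above 7 N and contact force between the fingers and spout above 1 N), for 0.15 s.
At the end, for the whole second after the job is handed in: The spout is at rest, locked in the fresh keg's neck: tip within 2 mm of the seat (in the neck), tilt under 0.1 rad, release ring less than 1.5 mm down, nozzle over the drip tray (within 50 mm of its middle line, under 40 mm inward of its centre) (z of spout in the frame of keg_b_port below -0.039 m and horizontal distance between spout and keg_b_port below 0.012 m and value of joint collar_b below 0.0015 m and angle between spout's own z axis and vertical below 0.1 rad and y of nozzle in the frame of keg_b_tray between -0.05 and 0.05 m and x of nozzle in the frame of keg_b_tray below 0.04 m and linear speed of spout below 0.02 m/s); the robot touches nothing.
It fails at once if the spout and a keg press on each other with more than 60 N (contact force between spout and keg_a above 60 N or contact force between spout and keg_b above 60 N).
It fails at once if a release ring is loaded with more than 30 N (contact force between anything else and collar_a above 30 N or contact force between anything else and collar_b above 30 N).
It fails at once if the spout is dropped (its tip below 100 mm over the table) (height (world z) of spout below 0.1 m).
It fails at once if the shot glass, tumbler, jigger, lime, salt shaker or chilli sauce bottle is shifted by more than 25 mm (distance of any of shot_glass, tumbler, jigger, lime, salt_shaker, chilli_sauce from where it was at the start of the episode above 0.025 m).
It also fails if it takes over 67 s, if anything falls off the work surface, if the arm or the gripper's body presses on something with over 40 N, if the wrist force passes 120 N, or if a joint passes its speed limit or range.

## Working session

There is one attempt and no reset: what is moved stays moved. The work goes in short steps, Python scripts to look and compute and a shell command to move; the robot and the scene stay as the last step left them, time stands still between calls to the robot, and variables do not carry over. Pictures are saved under pics/ and viewed, at most 11 in all, crops included, and the job is handed in when it is done.

```bash
ls; mkdir -p pics
cat > h.py <<'E'
import numpy as np, cv2
from cell import env, eyes
def ray(p,rc):
    K=np.array([[p['fx'],0,p['cx']],[0,p['fy'],p['cy']],[0,0,1.]])
    u=cv2.undistortPoints(np.array([[[rc[1],rc[0]]]],float),K,np.array(p['distortion'],float))[0,0]
    E=np.array(p['extrinsics']);R=E[:3,:3];t=E[:3,3]
    d=R.T@np.array([u[0],u[1],1]);return -R.T@t,d/np.linalg.norm(d)
def atz(p,rc,z):
    c,d=ray(p,rc);return c+d*(z-c[2])/d[2]
def tri(*pr):
    A=np.zeros((3,3));b=np.zeros(3);L=[ray(*q) for q in pr]
    for c,d in L:
        M=np.eye(3)-np.outer(d,d);A+=M;b+=M@c
    x=np.linalg.solve(A,b);return x,[round(float(np.linalg.norm((np.eye(3)-np.outer(d,d))@(x-c))),1) for c,d in L]
def proj(p,X):
    K=np.array([[p['fx'],0,p['cx']],[0,p['fy'],p['cy']],[0,0,1.]]);E=np.array(p['extrinsics'])
    q,_=cv2.projectPoints(np.array([X],float),cv2.Rodrigues(E[:3,:3])[0],E[:3,3],K,np.array(p['distortion'],float));return q[0,0][::-1]
def save(p,n): cv2.imwrite('pics/'+n,p['pixels'][:,:,::-1])
E
python3 - <<'E'
from h import *
import pickle
print(env.state())
P={}
for n in ['scene','side','wrist']:
    p=eyes.read_camera(n);P[n]=p;save(p,n+'0.png')
    E=np.array(p['extrinsics']);print(n,'cam',(-E[:3,:3].T@E[:3,3]).round())
    for k in ['spout','stem','nozzle','keg_a','keg_a_port','keg_b_tray','tumbler','shot_glass','jigger','lime','salt_shaker','chilli_sauce']:
        print(k,[(np.round(r['centre']).tolist(),round(r['score'],2)) for r in eyes.spot_point(k,p)][:5])
pickle.dump(P,open('P0.pkl','wb'))
E
python3 -c "
import cv2,numpy as np
a=[cv2.imread('pics/%s0.png'%n) for n in('scene','side')]
cv2.imwrite('pics/both.png',cv2.resize(np.vstack(a),(400,600)))"
```

```text
pics
{'t': 0.0, 'joints': array([ 1.13941452e+00,  4.91583245e-01,  1.55944477e+00,  4.59108728e-06,
        1.09168676e+00, -1.05575058e-01]), 'qvel': array([-7.08201718e-04, -6.48562293e-05,  5.37696956e-04,  4.04975094e-05,
        4.22490963e-04, -1.37080488e-04]), 'tau': array([ 1.40319198e-04, -6.12663817e+01, -2.58175099e+01,  6.92415750e-02,
        4.83278360e-02, -8.73547719e-05]), 'eef_pos': array([199.90848521, 591.91607259, 214.0486404 ]), 'tcp_rot': array([-3.14047721e+00, -1.22297347e-04,  2.81578372e+00]), 'ft_force': array([-0.03492966,  0.96898693,  0.14276623]), 'moment': array([ 0.05487435,  0.02150958, -0.03757521]), 'grip_force': 0.0, 'opening': 1.0023330445760381}
scene cam [-177. -612.  606.]
spout [([330.0, 260.0], 0.78), ([247.0, 222.0], 0.48)]
stem [([339.0, 271.0], 0.9), ([256.0, 209.0], 0.68), ([350.0, 353.0], 0.38)]
nozzle [([323.0, 296.0], 0.67), ([233.0, 233.0], 0.63), ([256.0, 235.0], 0.62)]
keg_a [([335.0, 392.0], 0.62), ([280.0, 257.0], 0.57)]
keg_a_port [([211.0, 253.0], 0.82)]
keg_b_tray [([350.0, 354.0], 0.6), ([268.0, 370.0], 0.4)]
tumbler [([35
[... 164 characters left out ...]
333.0], 0.69)]
chilli_sauce [([277.0, 418.0], 0.66), ([349.0, 356.0], 0.3)]
side cam [128. 841. 781.]
spout [([400.0, 231.0], 0.96), ([261.0, 277.0], 0.35)]
stem [([405.0, 258.0], 0.88), ([250.0, 314.0], 0.74)]
nozzle [([371.0, 264.0], 0.76), ([280.0, 368.0], 0.58)]
keg_a [([338.0, 322.0], 0.89), ([239.0, 389.0], 0.81)]
keg_a_port [([266.0, 317.0], 0.56)]
keg_b_tray []
tumbler []
shot_glass []
jigger [([264.0, 278.0], 0.98)]
lime []
salt_shaker [([292.0, 236.0], 0.62)]
chilli_sauce [([230.0, 292.0], 0.88), ([276.0, 365.0], 0.18)]
wrist cam [135. 615. 386.]
spout []
stem []
nozzle []
keg_a []
keg_a_port []
keg_b_tray []
tumbler []
shot_glass []
jigger []
lime []
salt_shaker []
chilli_sauce []
```

View pics/scene0.png

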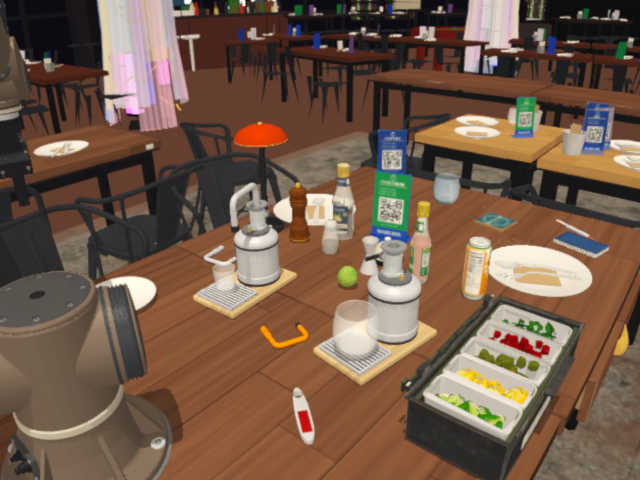

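View pics/side0.png

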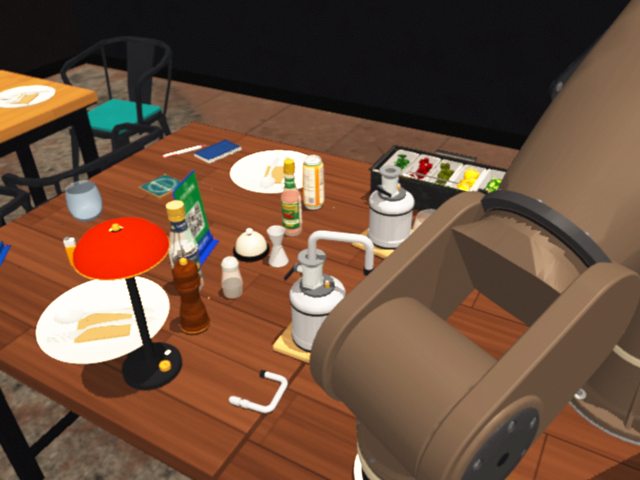

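Spout candidates: the silver swan-neck in the left keg (scene about (200,245), side (250,340)); a smaller silver one lying on the table (scene (254,215), side (395,262)); and an orange one (scene (335,285)). The first fits: it isn't orange, it's the larger of the silver ones, and it stands in a keg. I'll confirm with a crop and measure.

Run:
```python
from h import *
import pickle
P=pickle.load(open('P0.pkl','rb'));s,d=P['scene'],P['side']
for n,a,b in [('kegA',(280,257),(338,322)),('kegB',(335,392),(239,389)),('jigger',(270,370),(264,278)),('salt',(253,333),(292,236)),('chilli',(277,418),(230,292)),('nozA',(233,233),(280,368)),('nozA2',(233,233),(270,369))]:
    x,e=tri((s,a),(d,b));print(n,x.round(1),e)
print('lime',atz(s,(287,347),0).round(),'glass',atz(s,(292,227),22).round(),'tumbler',atz(s,(350,353),22).round(),'port?',tri((s,(211,253)),(d,(266,317))))
a=cv2.resize(s['pixels'][170:310,180:310],(400,430),interpolation=2);b=cv2.resize(d['pixels'][215:355,255:385],(400,430),interpolation=2)
cv2.imwrite('pics/crop.png',np.hstack([a,b])[:,:,::-1])
b=cv2.resize(s['pixels'][220:390,300:450],(600,600),interpolation=2);cv2.imwrite('pics/cropb.png',b[:,:,::-1])
```

```text
kegA [523.7 165.    8.8] [0.3, 0.3]
kegB [ 543.9 -195.     6.3] [2.6, 2.6]
jigger [736.6  -5.9  -2.2] [4.0, 4.0]
salt [757.2 122.7  -1.3] [0.7, 0.7]
chilli [ 769.2 -122.2    7.7] [0.7, 0.7]
nozA [444.5 141.9 164.3] [1.2, 1.2]
nozA2 [443.2 132.9 173. ] [5.5, 5.5]
lime [641. -10.   0.] glass [429. 161.  22.] tumbler [ 438. -175.   22.] port? (array([529.07387815, 167.70975638, 180.41148409]), [0.4, 0.4])
```

View pics/crop.png

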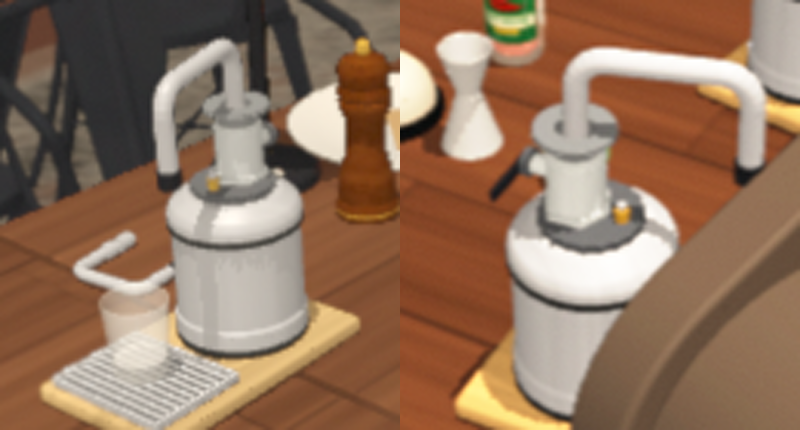

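View pics/cropb.png

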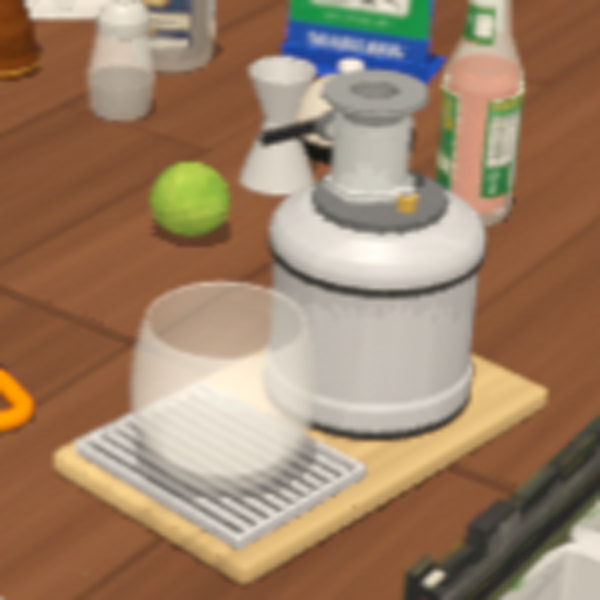

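The crop shows the large silver swan-neck locked in the left keg (keg_a), with its lever pointing away. Keg_b's neck (scene about (245,394)) is open, and its lever points left in the scene view, towards +y. I'll raise the arm and move it over keg_a to look with the wrist camera.

```bash
python3 -m inch '[[[0,0,-0.5],-0.96,-1],[[0,0,-0.5],-0.96,-1],[[0,0,-0.5],-0.96,-1],[[0,0,-0.4],-0.96,-1],[[0,0,0],-0.96,-1],[[0,0,0],-0.96,-1],[[0,0,0],-0.96,-1],[[-0.41,-0.9,0],0,-1],[[-0.41,-0.9,0],0,-1],[[-0.41,-0.9,0],0,-1]]'; python3 -m inch '[[[-0.41,-0.92,0],0,-1],[[-0.41,-0.92,0],0,-1],[[-0.41,-0.92,0],0,-1],[[-0.41,-0.92,0],0,-1],[[-0.41,-0.92,0],0,-1],[[-0.41,-0.92,0],0,-1],[[0,0,0],0,-1],[[0,0,0],0,-1],[[0,0,0],0,-1],[[0,0,0],0,-1]]'
cat > look.py <<'E'
from h import *
import pickle,sys
tag=sys.argv[1]; P={}
print({k:np.round(v,3).tolist() for k,v in env.state().items() if k in('t','eef_pos','tcp_rot','ft_force','opening')})
for n in sys.argv[2].split(','):
    p=eyes.read_camera(n);P[n]=p;save(p,tag+n+'.png');E=np.array(p['extrinsics']);print(n,(-E[:3,:3].T@E[:3,3]).round(),E[2,:3].round(2))
    for k in ['stem','nozzle','keg_a','keg_a_port','collar_a','keg_b_tray','shot_glass','tumbler']:
        print(k,[(np.round(r['centre'],1).tolist(),round(r['score'],2)) for r in eyes.spot_point(k,p)][:4])
    print('ringbox',[(np.round(r['centre'],1).tolist(),round(r['score'],2)) for r in eyes.boxes_of('collar_a',p)][:4])
pickle.dump(P,open(tag+'.pkl','wb'))
E
python3 look.py v1 wrist,scene,side
```

```text
t: 3.2
eef_pos: [313.9, 453.2, 328.7]
tcp_rot: [3.141, 0.0, -2.88]
ft_force: [0.8, 1.1, 0.2]
opening: 1.0
grip_force: 0.0
t: 4.45
eef_pos: [540.5, 173.6, 328.9]
tcp_rot: [3.142, 0.0, -2.879]
ft_force: [0.2, 0.6, 0.5]
opening: 0.999
grip_force: 0.0
{'t': 4.45, 'eef_pos': [540.479, 173.608, 328.885], 'tcp_rot': [3.142, 0.0, -2.879], 'ft_force': [0.17, 0.57, 0.468], 'opening': 0.999}
wrist [474. 157. 500.] [ 0.24  0.06 -0.97]
stem [([234.9, 444.2], 0.93), ([36.5, 197.7], 0.88), ([236.0, 306.8], 0.71)]
nozzle [([113.9, 301.7], 0.97), ([252.1, 390.0], 0.81)]
keg_a [([133.6, 54.5], 0.9), ([194.4, 314.1], 0.62)]
keg_a_port [([216.6, 315.5], 0.56), ([297.3, 166.6], 0.34)]Traceback (most recent call last):
  File "look.py", line 8, in <module>
    print(k,[(np.round(r['centre'],1).tolist(),round(r['score'],2)) for r in eyes.spot_point(k,p)][:4])
                                                                             ~~~~~~~~~~~~~~~^^^^^
ValueError: it knows: chilli_sauce, jigger, keg, keg_a_port, keg_b_port, keg_b_tray, lime, nozzle, salt_shaker, shot_glass, spout, stem, tumbler
```

View pics/v1wrist.png

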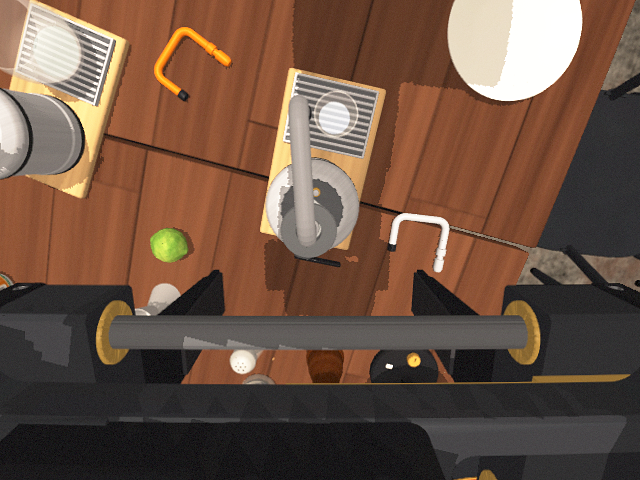

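The wrist view shows the spout on keg_a: stem about (240,306), outlet end about (105,299). Its board has corners (68,290), (88,385) and (250,350). Keg_b is at the left edge.

```bash
sed -i "s/'keg_a','keg_a_port','collar_a'/'keg','keg_a_port'/; s/ print('ringbox.*/ pass/" look.py
python3 look.py v2 wrist,scene,side
python3 - <<'E'
from h import *
import pickle
P=pickle.load(open('v2.pkl','rb'));w=P['wrist'];z=14
c=[atz(w,q,14) for q in [(68,290),(88,385),(250,350)]]
print('boardA',[x.round(1)[:2] for x in c]);d=c[2]-c[1];print('A yaw',np.arctan2(d[1],d[0]),np.linalg.norm(d),'shortside',np.arctan2(*(c[0]-c[1])[[0,1]]),np.linalg.norm(c[0]-c[1]))
e=[atz(w,q,14) for q in [(40,130),(197,85)]];d=e[1]-e[0];print('B',[x.round(1)[:2] for x in e],'yaw',np.arctan2(d[1],d[0]),np.linalg.norm(d))
a=atz(w,(100,299),241);b=atz(w,(240,306),241);print('neck',a.round(1),b.round(1),np.arctan2(*(b-a)[[1,0]]),np.linalg.norm(b-a))
# top ring centre guess
print('ring', atz(w,(228,308),194).round(1))
E
```

```text
{'t': 4.7, 'eef_pos': [540.877, 172.959, 328.708], 'tcp_rot': [3.142, 0.0, -2.88], 'ft_force': [0.621, 0.019, 0.093], 'opening': 1.0}
wrist [475. 157. 500.] [ 0.24  0.06 -0.97]
stem [([234.9, 307.2], 0.86), ([37.0, 196.9], 0.75), ([236.2, 443.0], 0.71)]
nozzle [([95.9, 186.2], 0.88), ([115.3, 302.4], 0.85), ([248.1, 389.2], 0.84)]
keg [([135.5, 56.6], 0.86), ([194.0, 314.6], 0.84), ([299.1, 165.9], 0.55)]
keg_a_port [([215.0, 313.3], 0.71)]
keg_b_tray [([193.4, 314.6], 0.43)]
shot_glass [([117.9, 330.7], 0.6)]
tumbler [([52.1, 62.2], 0.66)]
scene [-177. -612.  606.] [ 0.68  0.59 -0.43]
stem [([341.5, 272.7], 0.85), ([199.2, 253.7], 0.83), ([255.0, 208.9], 0.57)]
nozzle [([326.5, 296.6], 0.85), ([255.9, 236.5], 0.69), ([231.6, 230.4], 0.58)]
keg [([335.1, 391.7], 0.89), ([282.6, 259.4], 0.87)]
keg_a_port [([207.5, 257.1], 0.8), ([267.0, 368.1], 0.63)]
keg_b_tray [([350.3, 356.3], 0.63)]
shot_glass [([290.3, 228.8], 0.79)]
tumbler [([351.2, 352.6], 0.96)]
side [128. 841. 781.] [ 0.41 -0.72 -0.56]
stem [([248.0, 314.3], 0.97), ([404.9, 257.2], 0.66), ([303.6, 431.3], 0.61)]
nozzle [([293.9, 396.2], 0.66), ([276.4, 364.4], 0.65), ([232.5, 291.8], 0.61), ([371.0, 260.7], 0.6)]
keg [([336.4, 321.8], 0.89), ([240.1, 391.5], 0.84)]
keg_a_port [([264.8, 314.7], 0.57)]
keg_b_tray [([250.3, 429.5], 0.61), ([353.9, 365.5], 0.44)]
shot_glass [([347.2, 369.3], 0.9)]
tumbler [([251.2, 428.9], 0.63), ([279.5, 366.5], 0.24)]
boardA [array([385.4,  97.2]), array([377.2, 218.6]), array([592. , 234.8])]
A yaw 0.0751602488264487 215.47940817753286 shortside 3.073553746221665 121.65901355871893
B [array([ 403.6, -102.4]), array([ 613.2, -134.7])] yaw -0.1526524581221089 212.14327565124432
neck [445.1 135.8 241. ] [538.3 164.8 241. ] 0.3018047837366799 97.60483628289548
ring [539.  165.3 194. ]
```

Run:
```python
from h import *
import pickle
P=pickle.load(open('v2.pkl','rb'));w,s,d=P['wrist'],P['scene'],P['side']
f=lambda r:(r[0].round(1),r[1])
print('stem',f(tri((w,(234.9,307.2)),(s,(199.2,253.7)),(d,(248,314.3)))))
print('noz',f(tri((w,(115.3,302.4)),(s,(231.6,230.4)),(d,(276.4,364.4)))))
print('kegA',f(tri((w,(194,314.6)),(s,(282.6,259.4)),(d,(336.4,321.8)))))
print('kegB',f(tri((w,(135.5,56.6)),(s,(335.1,391.7)),(d,(240.1,391.5)))))
print('portA',f(tri((w,(215,313.3)),(s,(207.5,257.1)),(d,(264.8,314.7)))))
print('tumb',f(tri((w,(52.1,62.2)),(s,(351.2,352.6)),(d,(251,429)))))
print('glass',f(tri((w,(117.9,330.7)),(s,(290.3,228.8)),(d,(347.2,369.3)))))
for X in [(538,165,209),(538,165,241)]: print([proj(p,X).round(1) for p in (w,s,d)])
```

```text
stem (array([536.8, 165.1, 210.7]), [4.5, 5.0, 3.1])
noz (array([446.8, 141.3, 169. ]), [5.6, 6.4, 3.8])
kegA (array([528.4, 162.7,   4. ]), [5.0, 3.3, 4.3])
kegB (array([ 541.5, -193. ,    4.4]), [4.7, 1.1, 4.3])
portA (array([533.4, 166.3, 183.9]), [4.9, 6.6, 3.2])
tumb (array([ 438.5, -176.8,   21.4]), [2.0, 2.7, 2.0])
glass (array([430.6, 160. ,  25.7]), [2.0, 2.1, 2.1])
[array([230.5, 307.5]), array([198.1, 255.8]), array([250.1, 312.8])]
[array([239.7, 306.3]), array([184.4, 254.9]), array([234.5, 312.3])]
```

```bash
python3 -m inch '[[[0.085,-0.114,0],-0.34,-1],[[0,0,0.3],0,-1],[[0,0,0.3],0,-1],[[0,0,0.3],0,-1],[[0,0,0.3],0,-1],[[0,0,0.3],0,-1],[[0,0,0.3],0,-0.3],[[0,0,0.25],0,0.2],[[0,0,0],0,0.37],[[0,0,0],0,0.37]]'; python3 look.py v3 wrist,scene,side >/dev/null
python3 - <<'E'
import cv2,numpy as np
w,s,d=[cv2.imread('pics/v3%s.png'%n) for n in('wrist','scene','side')]
a=np.vstack([cv2.resize(s[150:290,190:330],(300,300),interpolation=2),cv2.resize(d[200:340,240:380],(300,300),interpolation=2)])
cv2.imwrite('pics/m3.png',np.hstack([cv2.resize(w,(500,375)) if 0 else cv2.copyMakeBorder(cv2.resize(w,(500,375)),0,225,0,0,0),a]))
E
```

```text
t: 7.15
eef_pos: [538.2, 164.8, 206.2]
tcp_rot: [-3.142, 0.001, -2.851]
ft_force: [-0.3, -0.2, 0.2]
opening: 0.633
grip_force: 0.0
```

View pics/m3.png

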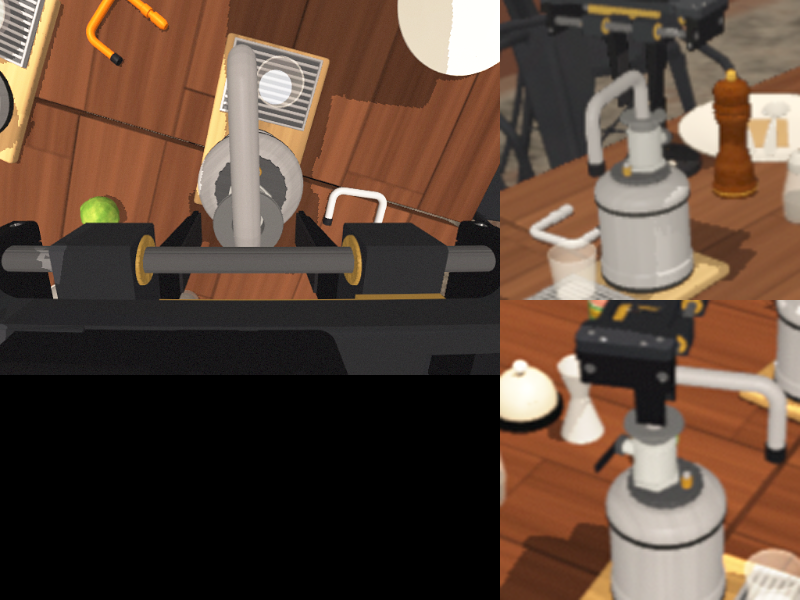

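Fingers straddle the stem, roughly centred (finger tips at columns 198 and 303, stem at 247 in the downscaled view). I'll close in small steps and watch the lateral force.

```bash
python3 -m inch '[[[0,0,0],0,0.45],[[0,0,0],0,0.5],[[0,0,0],0,0.55],[[0,0,0],0,0.58],[[0,0,0],0,0.6],[[0,0,0],0,0.62],[[0,0,0],0,0.62],[[0,0,0],0,0.62],[[0,0,0],0,0.62],[[0,0,0],0,0.62]]'; python3 -m inch '[[[0,0,0],0,0.63],[[0,0,0],0,0.64],[[0,0,0],0,0.65],[[0,0,0],0,0.66],[[0,0,0],0,0.66],[[0,0,0],0,0.66],[[0,0,0],0,0.66],[[0,0,0],0,0.66],[[0,0,0],0,0.66],[[0,0,0],0,0.66]]'
```

```text
t: 9.6
eef_pos: [537.9, 164.7, 205.6]
tcp_rot: [3.142, 0.0, -2.851]
ft_force: [0.3, -0.6, 0.0]
opening: 0.191
grip_force: 0.0
t: 10.85
eef_pos: [537.9, 164.7, 205.7]
tcp_rot: [3.141, 0.0, -2.851]
ft_force: [-0.5, 0.6, 1.1]
opening: 0.169
grip_force: 0.0
```

```bash
python3 -m inch '[[[0,0,0.05],0,0.66],[[0,0,0.05],0,0.66],[[0,0,0.05],0,0.66],[[0,0,0.03],0,0.66],[[0,0,0.03],0,0.66],[[0,0,0.02],0,0.66],[[0,0,0.02],0,0.66],[[0,0,0.02],0,0.66],[[0,0,0],0,0.66],[[0,0,0],0,0.66]]'
```

```text
t: 12.1
eef_pos: [537.9, 164.7, 190.1]
tcp_rot: [-3.142, 0.001, -2.851]
ft_force: [-2.2, -1.3, 7.3]
opening: 0.171
grip_force: 3.9
```

```bash
python3 -m inch '[[[0,0,0.015],0,0.66],[[0,0,0.015],0,0.66],[[0,0,0.01],0,0.66],[[0,0,0.01],0,0.66],[[0,0,0.005],0,0.66],[[0,0,0],0,0.66],[[0,0,0],0,0.66],[[0,0,0],0,0.66],[[0,0,0],0,0.66],[[0,0,0],0,0.66]]'
```

```text
t: 13.35
eef_pos: [538.0, 164.8, 188.1]
tcp_rot: [-3.141, 0.002, -2.851]
ft_force: [-6.7, -1.6, 20.6]
opening: 0.168
grip_force: 10.6
```

```bash
python3 -m inch '[[[0,0,-0.007],0,0.67],[[0,0,0],0,0.68],[[0,0,0],0,0.69],[[0,0,0],0,0.7],[[0,0,0],0,0.71],[[0,0,0],0,0.72],[[0,0,0],0,0.72],[[0,0,0],0,0.72],[[0,0,0],0,0.72],[[0,0,0],0,0.72]]'
```

```text
t: 14.6
eef_pos: [538.3, 164.9, 188.1]
tcp_rot: [-3.142, 0.002, -2.851]
ft_force: [-2.7, -0.7, 15.4]
opening: 0.142
grip_force: 31.5
```

```bash
python3 -m inch '[[[0,0,-0.015],0,0.8],[[0,0,-0.015],0,0.8],[[0,0,-0.01],0,0.8],[[0,0,-0.01],0,0.8],[[0,0,0],0,0.8],[[0,0,0],0,0.8],[[0,0,0],0,0.8],[[0,0,0],0,0.8],[[0,0,0],0,0.8],[[0,0,0],0,0.8]]'
```

```text
t: 15.85
eef_pos: [538.3, 164.9, 190.2]
tcp_rot: [3.142, 0.001, -2.851]
ft_force: [-0.9, -0.5, 5.6]
opening: 0.138
grip_force: 31.3
```

```bash
python3 -m inch '[[[0,0,-0.02],0,0.8],[[0,0,-0.02],0,0.8],[[0,0,-0.02],0,0.8],[[0,0,-0.02],0,0.8],[[0,0,-0.02],0,0.8],[[0,0,0],0,0.8],[[0,0,0],0,0.8],[[0,0,0],0,0.8],[[0,0,0],0,0.8],[[0,0,0],0,0.8]]'
```

```text
t: 17.1
eef_pos: [538.0, 164.7, 195.6]
tcp_rot: [3.142, 0.0, -2.851]
ft_force: [4.5, 0.7, -4.0]
opening: 0.143
grip_force: 30.0
```

```bash
python3 -m inch '[[[0,0,0],0,0.7],[[0,0,0],0,0.64],[[0,0,0],0,0.6],[[0,0,0],0,0.55],[[0,0,0],0,0.55],[[0,0,0],0,0.55],[[0,0,-0.05],0,0.55],[[0,0,-0.05],0,0.55],[[0,0,-0.05],0,0.55],[[0,0,-0.05],0,0.55]]';  python3 -m inch '[[[0,0,0],0,0.6],[[0,0,0],0,0.64],[[0,0,0],0,0.66],[[0,0,0],0,0.68],[[0,0,0],0,0.7],[[0,0,0],0,0.72],[[0,0,0],0,0.74],[[0,0,0],0,0.8],[[0,0,0],0,0.8],[[0,0,0],0,0.8]]'
```

```text
t: 18.35
eef_pos: [537.9, 164.7, 207.8]
tcp_rot: [3.142, 0.0, -2.851]
ft_force: [0.0, 0.1, 0.5]
opening: 0.228
grip_force: 0.0
t: 19.6
eef_pos: [537.8, 164.7, 207.5]
tcp_rot: [3.141, -0.0, -2.851]
ft_force: [0.6, 0.3, -1.5]
opening: 0.139
grip_force: 30.0
```

```bash
python3 -m inch '[[[0,0,-0.05],0,0.8],[[0,0,-0.05],0,0.8],[[0,0,-0.1],0,0.8],[[0,0,-0.1],0,0.8],[[0,0,-0.15],0,0.8],[[0,0,-0.2],0,0.8],[[0,0,-0.2],0,0.8],[[0,0,-0.2],0,0.8],[[0,0,-0.2],0,0.8],[[0,0,0],0,0.8]]'; python3 look.py v4 wrist,scene,side|grep -v -i keg
python3 - <<'E'
import cv2,numpy as np
w,s,d=[cv2.imread('pics/v4%s.png'%n) for n in('wrist','scene','side')]
a=np.vstack([cv2.resize(s[110:250,180:320],(300,300),interpolation=2),cv2.resize(d[160:300,240:380],(300,300),interpolation=2)])
cv2.imwrite('pics/m4.png',np.hstack([cv2.copyMakeBorder(cv2.resize(w,(500,375)),0,225,0,0,0),a]))
E
```

```text
t: 20.85
eef_pos: [538.2, 164.8, 283.6]
tcp_rot: [-3.141, 0.002, -2.851]
ft_force: [-0.1, -0.5, -2.4]
opening: 0.144
grip_force: 30.0
{'t': 20.85, 'eef_pos': [538.181, 164.796, 283.575], 'tcp_rot': [-3.141, 0.002, -2.851], 'ft_force': [-0.084, -0.485, -2.42], 'opening': 0.144}
wrist [472. 147. 455.] [ 0.24  0.07 -0.97]
stem [([26.1, 198.0], 0.96)]
nozzle [([89.4, 181.6], 0.85), ([265.9, 399.1], 0.78)]
shot_glass [([119.4, 344.6], 0.74)]
tumbler [([37.6, 44.8], 0.95)]
scene [-177. -612.  606.] [ 0.68  0.59 -0.43]
stem [([164.0, 253.3], 0.82), ([256.3, 211.4], 0.76), ([338.5, 272.7], 0.72), ([194.2, 255.4], 0.2)]
nozzle [([195.9, 226.7], 0.71), ([258.2, 235.9], 0.66), ([327.3, 295.5], 0.65)]
shot_glass [([292.6, 227.9], 0.79)]
tumbler [([349.2, 353.1], 0.91)]
side [128. 841. 781.] [ 0.41 -0.72 -0.56]
stem [([303.5, 429.6], 0.71), ([407.2, 257.2], 0.62), ([209.3, 311.7], 0.55)]
nozzle [([292.4, 399.0], 0.88), ([236.5, 368.0], 0.83), ([350.2, 368.9], 0.59), ([374.0, 260.5], 0.58)]
shot_glass [([349.1, 364.2], 0.71)]
tumbler [([252.0, 427.4], 0.6)]
```

View pics/m4.png

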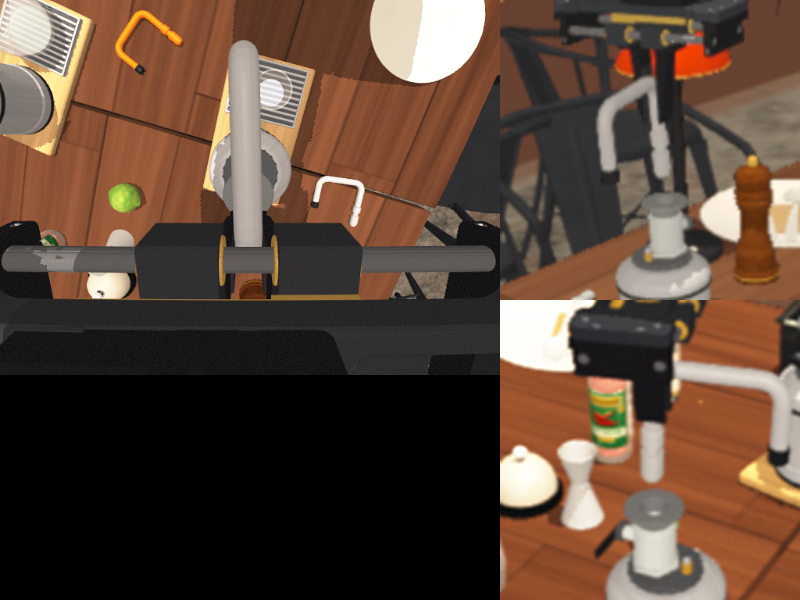

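The spout is clear of keg_a. I'll turn it to keg_b's heading and stop beside keg_b to look at the neck.

```bash
python3 -m inch '[[[0,0,0],0.5,0.8],[[0,0,0],1,0.8],[[0,0,0],1,0.8],[[0,0,0],1,0.8],[[0,0,0],1,0.8],[[0,0,0],0.5,0.8],[[-0.07,-0.4,0],0,0.8],[[-0.12,-0.7,0],0,0.8],[[-0.14,-0.8,0],0,0.8],[[-0.14,-0.8,0],0,0.8]]'; python3 -m inch '[[[-0.14,-0.8,0],0,0.8],[[-0.12,-0.7,0],0,0.8],[[-0.08,-0.5,0],0,0.8],[[-0.03,-0.2,0],0,0.8],[[0,0,0],0,0.8],[[0,0,0],0,0.8],[[0,0,0],0,0.8],[[0,0,0],0,0.8],[[0,0,0],0,0.8],[[0,0,0],0,0.8]]'; python3 look.py v5 wrist,scene,side
python3 - <<'E'
import cv2,numpy as np
w,s,d=[cv2.imread('pics/v5%s.png'%n) for n in('wrist','scene','side')]
a=np.vstack([cv2.resize(s[190:290,340:440],(300,300),interpolation=2),cv2.resize(d[130:230,350:450],(300,300),interpolation=2)])
cv2.imwrite('pics/m5.png',np.hstack([cv2.copyMakeBorder(cv2.resize(w,(500,375)),0,225,0,0,0),a]))
E
```

```text
t: 23.3
eef_pos: [542.1, -1.0, 282.6]
tcp_rot: [3.141, 0.0, 2.996]
ft_force: [1.0, 0.3, -1.1]
opening: 0.14
grip_force: 30.0
t: 24.55
eef_pos: [545.0, -133.4, 282.5]
tcp_rot: [3.142, 0.0, 2.996]
ft_force: [0.4, -0.9, -2.1]
opening: 0.144
grip_force: 30.0
{'t': 24.55, 'eef_pos': [544.952, -133.393, 282.549], 'tcp_rot': [3.142, 0.0, 2.996], 'ft_force': [0.448, -0.864, -2.075], 'opening': 0.144}
wrist [ 477. -122.  454.] [ 0.24 -0.04 -0.97]
stem [([52.6, 391.7], 0.94)]
nozzle [([114.7, 393.2], 0.92)]
keg [([213.4, 271.0], 0.75), ([166.3, 554.2], 0.63)]
keg_a_port []
keg_b_tray []
shot_glass [([70.0, 564.8], 0.61)]
tumbler [([126.7, 263.4], 0.84), ([163.2, 556.7], 0.39)]
scene [-177. -612.  606.] [ 0.68  0.59 -0.43]
stem [([340.9, 272.1], 0.93), ([192.4, 371.8], 0.65), ([256.0, 210.6], 0.63), ([286.4, 346.5], 0.57)]
nozzle [([255.4, 236.0], 0.73), ([227.7, 330.4], 0.59), ([292.4, 229.0], 0.52), ([347.7, 355.3], 0.17)]
keg [([334.4, 391.4], 0.94), ([281.3, 258.7], 0.62), ([253.1, 394.5], 0.32)]
keg_a_port [([209.7, 254.4], 0.72)]
keg_b_tray [([350.8, 358.1], 0.93)]
shot_glass [([291.0, 226.4], 0.95)]
tumbler [([349.4, 354.3], 0.97), ([211.6, 255.1], 0.74)]
side [128. 841. 781.] [ 0.41 -0.72 -0.56]
stem [([406.2, 260.2], 0.94), ([137.5, 385.4], 0.64), ([303.7, 431.5], 0.56)]
nozzle [([173.3, 422.7], 0.96), ([294.2, 398.6], 0.77), ([373.5, 260.6], 0.58)]
keg [([241.7, 389.4], 0.8), ([339.1, 320.9], 0.74)]
keg_a_port [([264.3, 314.1], 0.71)]
keg_b_tray [([247.8, 428.3], 0.8)]
shot_glass [([348.8, 369.0], 0.88)]
tumbler [([251.3, 428.0], 0.91)]
```

View pics/m5.png

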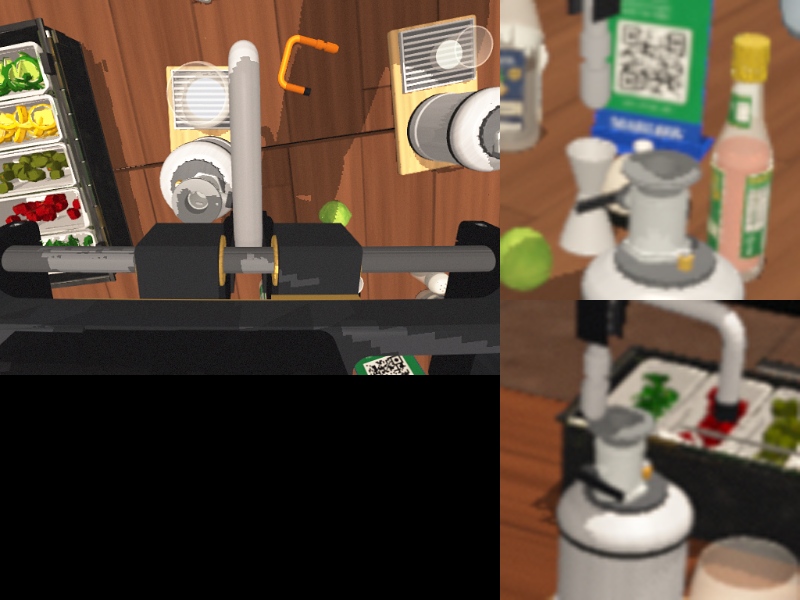

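The wrist view shows keg_b's open ring at about full-size (256,260), left of the spout; keg_a is at right. I'll refine the ring centre numerically.

Run:
```python
from h import *
import pickle
P=pickle.load(open('v5.pkl','rb'));w,s=P['wrist'],P['scene'];d=pickle.load(open('P0.pkl','rb'))['side'];s0=pickle.load(open('P0.pkl','rb'))['scene']
g=cv2.cvtColor(w['pixels'],cv2.COLOR_RGB2GRAY);x0,y0,k=190,190,4
c=cv2.resize(g[190:310,190:310],None,fx=k,fy=k,interpolation=cv2.INTER_CUBIC)
r=w['fx']*24/np.linalg.norm([60,80,260])
print('r',r,w['fx'])
for rr in (r,r*11/24,r*9.4/24):
    h=cv2.HoughCircles(c,cv2.HOUGH_GRADIENT,1,20,param1=80,param2=12,minRadius=int(rr*k*.88),maxRadius=int(rr*k*1.15))
    for q in (h[0][:4] if h is not None else []):
        rc=(y0+q[1]/k,x0+q[0]/k);print(np.round(rc,1),round(q[2]/k,1),atz(w,rc,194.5).round(1))
print(tri((w,(256,260)),(s,(246,392.7))), atz(s,(246,392.7),194.5))
q=pickle.load(open('v4.pkl','rb'))
print('tip v4',tri((q['scene'],(193,253.7)),(q['side'],(243,311))))
a=cv2.resize(w['pixels'][200:300,210:310],(400,400),interpolation=2)
b=cv2.resize(d['pixels'][140:240,340:440],(400,400),interpolation=2)
cv2.imwrite('pics/m6.png',np.hstack([a,b])[:,:,::-1])
```

```text
r 31.108133333791585 361.07179970955275
[238.9 252.9] 34.8 [ 532.3 -178.6  194.5]
[258.4 251.1] 31.7 [ 546.9 -182.7  194.5]
[263.4 248.1] 35.6 [ 550.4 -185.7  194.5]
[259.4 256.1] 28.2 [ 548.2 -179.1  194.5]
[259.4 251.1] 14.6 [ 547.6 -182.9  194.5]
[253.1 255.1] 13.0 [ 543.3 -179.   194.5]
[238.6 265.1] 15.8 [ 533.4 -169.5  194.5]
[215.4 251.1] 14.7 [ 514.8 -176.5  194.5]
[254.4 253.4] 13.0 [ 544.  -180.4  194.5]
[258.9 247.6] 11.6 [ 546.9 -185.4  194.5]
[240.1 268.4] 11.9 [ 534.9 -167.4  194.5]
[216.9 251.6] 13.3 [ 515.9 -176.3  194.5]
(array([ 548.29784286, -178.10862492,  191.56322494]), [2.2, 2.2]) [ 545.67225324 -182.05611861  194.5       ]
tip v4 (array([537.79850067, 168.04393425, 222.76497805]), [2.7, 2.7])
```

View pics/m6.png

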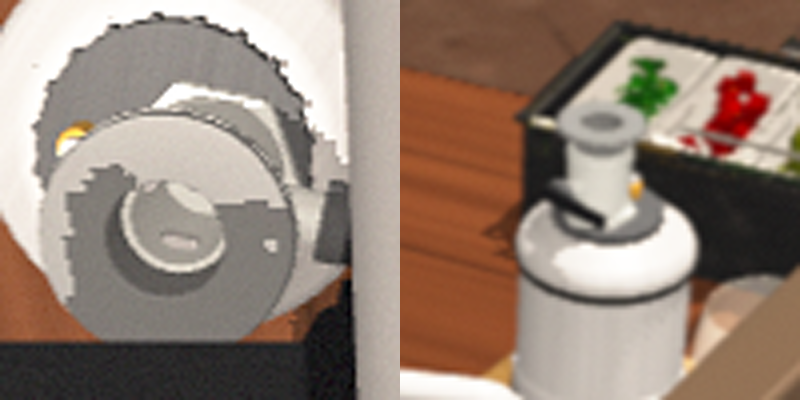

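The left crop puts keg_b's ring disc at wrist pixel (260,252), and the right crop puts it at side pixel (171.5,391). That makes the neck about (547,-182). I'll move over it.

```bash
python3 -m inch '[[[-0.03,-0.15,0],0,0.8],[[-0.05,-0.25,0],0,0.8],[[-0.04,-0.25,0],0,0.8],[[-0.03,-0.147,0],0,0.8],[[0,0,0],0,0.8],[[0,0,0.1],0,0.8],[[0,0,0.1],0,0.8],[[0,0,0.05],0,0.8],[[0,0,0],0,0.8],[[0,0,0],0,0.8]]'; python3 look.py v6 wrist,scene,side | head -1
python3 - <<'E'
from h import *
import pickle
P=pickle.load(open('v5.pkl','rb'));Q=pickle.load(open('P0.pkl','rb'))
print('neck',tri((P['wrist'],(259.5,252)),(P['scene'],(246,392.7)),(Q['side'],(171.5,391))),atz(Q['side'],(171.5,391),194.5),atz(P['wrist'],(259.5,252),194.5))
P=pickle.load(open('v6.pkl','rb'))
s,d=P['scene']['pixels'],P['side']['pixels']
a=cv2.resize(s[190:290,342:442],(400,400),interpolation=2);b=cv2.resize(d[120:220,340:440],(400,400),interpolation=2)
cv2.imwrite('pics/m7.png',np.hstack([a,b])[:,:,::-1])
E
```

```text
t: 27.0
eef_pos: [547.0, -182.0, 267.7]
tcp_rot: [3.142, 0.0, 2.996]
ft_force: [0.7, 0.2, -1.3]
opening: 0.142
grip_force: 30.0
{'t': 27.0, 'eef_pos': [547.0, -182.033, 267.676], 'tcp_rot': [3.142, 0.0, 2.996], 'ft_force': [0.711, 0.195, -1.264], 'opening': 0.142}
neck (array([ 546.3561967 , -182.09406716,  194.08071471]), [1.5, 0.4, 1.4]) [ 544.35846804 -180.64068154  194.5       ] [ 547.8210122  -182.22906816  194.5       ]
```

View pics/m7.png

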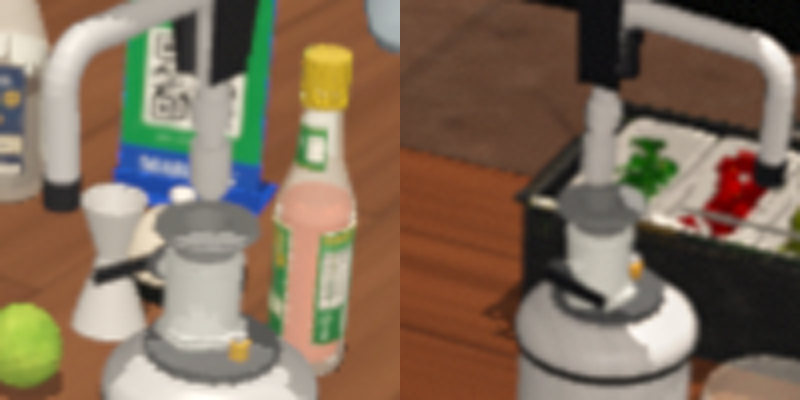

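In both views the plug tip hangs over the ring hole within about 1–2 mm (scene crop column 211 vs 208, side crop 600 vs 603). I'll lower it gently.

```bash
python3 -m inch '[[[0,0,0.1],0,0.8],[[0,0,0.08],0,0.8],[[0,0,0.06],0,0.8],[[0,0,0.05],0,0.8],[[0,0,0.05],0,0.8],[[0,0,0.03],0,0.8],[[0,0,0.03],0,0.8],[[0,0,0],0,0.8],[[0,0,0],0,0.8],[[0,0,0],0,0.8]]'
```

```text
t: 29.45
eef_pos: [546.7, -182.1, 243.3]
tcp_rot: [3.142, -0.001, 2.996]
ft_force: [-4.5, -1.5, -3.5]
opening: 0.143
grip_force: 30.0
```

```bash
python3 -m inch '[[[0.015,-0.008,0],0,0.8],[[0,0,0],0,0.8],[[0,0,0.02],0,0.8],[[0,0,0.02],0,0.8],[[0,0,0.02],0,0.8],[[0,0,0.02],0,0.8],[[0,0,0],0,0.8],[[0,0,0],0,0.8],[[0,0,0],0,0.8],[[0,0,0],0,0.8]]'
```

```text
t: 30.7
eef_pos: [546.0, -182.4, 238.7]
tcp_rot: [3.142, 0.0, 2.996]
ft_force: [0.0, 0.2, -2.1]
opening: 0.143
grip_force: 30.0
```

```bash
python3 -m inch '[[[0,0,0.02],0,0.8],[[0,0,0.02],0,0.8],[[0,0,0.02],0,0.8],[[0,0,0.02],0,0.8],[[0,0,0.02],0,0.8],[[0,0,0],0,0.8],[[0,0,0],0,0.8],[[0,0,0],0,0.8],[[0,0,0],0,0.8],[[0,0,0],0,0.8]]'
```

```text
t: 31.95
eef_pos: [545.3, -182.7, 232.5]
tcp_rot: [-3.141, -0.002, 2.996]
ft_force: [-4.1, -2.6, -0.1]
opening: 0.145
grip_force: 30.0
```

```bash
python3 -m inch '[[[0.018,-0.014,0],0,0.8],[[0,0,0],0,0.8],[[0,0,0.02],0,0.8],[[0,0,0.02],0,0.8],[[0,0,0.02],0,0.8],[[0,0,0.02],0,0.8],[[0,0,0.02],0,0.8],[[0,0,0],0,0.8],[[0,0,0],0,0.8],[[0,0,0],0,0.8]]'
```

```text
t: 33.2
eef_pos: [544.8, -183.2, 226.9]
tcp_rot: [-3.142, 0.0, 2.996]
ft_force: [-3.6, -0.0, 5.6]
opening: 0.142
grip_force: 30.0
```

```bash
python3 -m inch '[[[0.01,0,0.02],0,0.8],[[0,0,0.02],0,0.8],[[0,0,0.02],0,0.8],[[0,0,0.02],0,0.8],[[0,0,0.02],0,0.8],[[0,0,0.02],0,0.8],[[0,0,0],0,0.8],[[0,0,0],0,0.8],[[0,0,0],0,0.8],[[0,0,0],0,0.8]]'
```

```text
t: 34.45
eef_pos: [544.1, -183.0, 219.3]
tcp_rot: [3.141, -0.0, 2.995]
ft_force: [0.4, -1.7, -4.9]
opening: 0.142
grip_force: 30.0
```

```bash
python3 -m inch '[[[0,0,0.03],0,0.8],[[0,0,0.03],0,0.8],[[0,0,0.03],0,0.8],[[0,0,0.03],0,0.8],[[0,0,0.03],0,0.8],[[0,0,0.03],0,0.8],[[0,0,0.02],0,0.8],[[0,0,0],0,0.8],[[0,0,0],0,0.8],[[0,0,0],0,0.8]]'
```

```text
t: 35.7
eef_pos: [544.2, -183.1, 207.3]
tcp_rot: [3.141, 0.0, 2.996]
ft_force: [3.3, -0.7, -2.9]
opening: 0.143
grip_force: 30.0
```

Predicted seat TCP is about 200. I'll go on slowly.

```bash
python3 -m inch '[[[0,0,0.02],0,0.8],[[0,0,0.02],0,0.8],[[0,0,0.02],0,0.8],[[0,0,0.02],0,0.8],[[0,0,0.015],0,0.8],[[0,0,0],0,0.8],[[0,0,0],0,0.8],[[0,0,0],0,0.8],[[0,0,0],0,0.8],[[0,0,0],0,0.8]]'
```

```text
t: 36.95
eef_pos: [544.4, -183.1, 201.2]
tcp_rot: [3.141, 0.0, 2.995]
ft_force: [6.4, -1.7, -2.8]
opening: 0.142
grip_force: 30.0
```

```bash
python3 -m inch '[[[-0.009,-0.002,0],0,0.8],[[0,0,0],0,0.8],[[0,0,0.01],0,0.8],[[0,0,0.01],0,0.8],[[0,0,0.01],0,0.8],[[0,0,0],0,0.8],[[0,0,0],0,0.8],[[0,0,0],0,0.8],[[0,0,0],0,0.8],[[0,0,0],0,0.8]]'
```

```text
t: 38.2
eef_pos: [544.7, -183.2, 200.3]
tcp_rot: [3.142, 0.0, 2.996]
ft_force: [1.2, -1.2, 5.5]
opening: 0.14
grip_force: 30.0
```

```bash
python3 -m inch '[[[0,0,0.006],0,0.8],[[0,0,0.006],0,0.8],[[0,0,0],0,0.8],[[0,0,0],0,0.8],[[0,0,0],0,0.8],[[0,0,0],0,0.8],[[0,0,0],0,0.8],[[0,0,0],0,0.8],[[0,0,0],0,0.8],[[0,0,0],0,0.8]]'
```

```text
t: 39.45
eef_pos: [544.8, -183.3, 200.2]
tcp_rot: [-3.141, 0.001, 2.996]
ft_force: [-0.3, -0.3, 10.7]
opening: 0.142
grip_force: 30.0
```

```bash
python3 -m inch '[[[0,0,-0.015],0,0.8],[[0,0,-0.015],0,0.8],[[0,0,-0.01],0,0.8],[[0,0,-0.01],0,0.8],[[0,0,0],0,0.8],[[0,0,0],0,0.8],[[0,0,0],0,0.8],[[0,0,0],0,0.8],[[0,0,0],0,0.8],[[0,0,0],0,0.8]]'
```

```text
t: 40.7
eef_pos: [544.5, -183.1, 201.4]
tcp_rot: [3.141, -0.001, 2.996]
ft_force: [5.8, -2.9, -11.1]
opening: 0.143
grip_force: 30.0
```

It holds against the tug, so the lock is closed. I'll tug slightly more, then settle back and open.

```bash
python3 -m inch '[[[0,0,-0.003],0,0.8],[[0,0,0],0,0.8],[[0,0,0],0,0.8],[[0,0,0],0,0.8],[[0,0,0],0,0.8],[[0,0,0],0,0.8],[[0,0,0],0,0.8],[[0,0,0],0,0.8],[[0,0,0],0,0.8],[[0,0,0],0,0.8]]'; python3 -m inch '[[[0,0,0.01],0,0.8],[[0,0,0.006],0,0.7],[[0,0,0],0,0.62],[[0,0,0],0,0.5],[[0,0,0],0,0.2],[[0,0,0],0,-0.3],[[0,0,0],0,-0.6],[[0,0,0],0,-0.6],[[0,0,0],0,-0.6],[[0,0,0],0,-0.6]]'
```

```text
t: 41.95
eef_pos: [544.5, -183.1, 201.4]
tcp_rot: [3.141, -0.001, 2.996]
ft_force: [4.8, -2.3, -12.0]
opening: 0.143
grip_force: 30.0
t: 43.2
eef_pos: [544.7, -183.2, 201.5]
tcp_rot: [3.142, -0.0, 2.996]
ft_force: [-0.8, 0.2, -0.8]
opening: 0.782
grip_force: 0.0
```

Now I'll rise clear and check the seated spout with one last picture.

```bash
python3 -m inch '[[[0,0,-0.1],0,-0.6],[[0,0,-0.3],0,-0.6],[[0,0,-0.4],0,-0.6],[[0,0,-0.4],0,-0.6],[[0,0,-0.4],0,-0.6],[[0,0,-0.4],0,-0.6],[[0,0,-0.3],0,-0.6],[[0,0,-0.1],0,-0.6],[[0,0,0],0,-0.6],[[0,0,0],0,-0.6]]'
python3 - <<'E'
from h import *
p=eyes.read_camera('scene');q=eyes.read_camera('wrist')
a=cv2.resize(p['pixels'][170:390,290:460],(400,518),interpolation=2);b=cv2.resize(q['pixels'],(400,300))
cv2.imwrite('pics/fin.png',np.hstack([a,cv2.copyMakeBorder(b,0,218,0,0,0)])[:,:,::-1])
for n in('tumbler','jigger','lime','salt_shaker','shot_glass','chilli_sauce','nozzle'):print(n,[np.round(r['centre']).tolist() for r in eyes.spot_point(n,p)][:3])
print(proj(p,(448,-168,171)))
E
```

```text
t: 44.45
eef_pos: [544.5, -183.1, 344.7]
tcp_rot: [3.141, -0.001, 2.996]
ft_force: [0.2, 0.2, -0.0]
opening: 0.801
grip_force: 0.0
tumbler [[352.0, 355.0], [277.0, 261.0]]
jigger [[289.0, 344.0]]
lime [[285.0, 345.0], [279.0, 355.0]]
salt_shaker [[250.0, 329.0]]
shot_glass []
chilli_sauce [[280.0, 419.0]]
nozzle [[327.0, 296.0], [257.0, 234.0], [277.0, 354.0]]
[275.80010815 354.60649776]
```

View pics/fin.png

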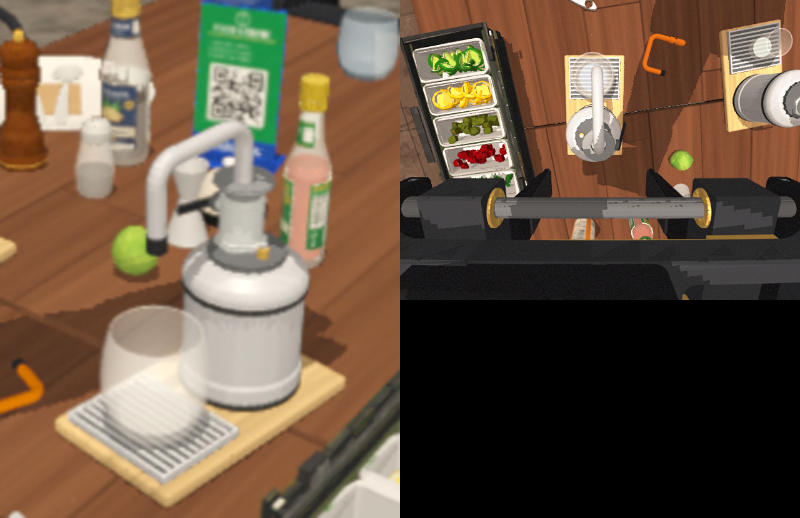

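The picture shows the spout upright in keg_b's neck with the ring up. The nozzle, at scene pixel (277,354), is over the tray, and nothing else looks disturbed.

```bash
python3 -c "
from cell import env
print(env.job_done())"
```

```text
the job is handed in; nothing more can be done
None
```

The spout is locked in the fresh keg with its nozzle over the drip tray; it held an upward tug of about 10 N before I let go, and the job is handed in (no verdict was returned).

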